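Slide the loudspeaker back to the end of the laptop riser

ROBOT

A 6-joint arm with a two-finger parallel gripper is mounted at the origin on the work surface. World frame = base frame: x ahead of the robot, y to its left, z up, the work surface at z = 0. Lengths are in m, angles in degrees, forces in N, time in s.
With the tool pointing down it reaches from about 0.375 to 0.9 m from the base axis. Payload 3.1 kg.
Tool frame: the origin (TCP) lies on the centre line of the jaws, within the pads' length; the fingertips stand 25 mm ahead of it and the grasp point (between the pads) lies 6 mm ahead of it; y points along the fingers, x is the direction in which the jaws open and shut, and the axes are right-handed (so a half turn about y gives the same grasp; the last joint's range is limited). The gripper opens to 87 mm and grips with 3 to 60 N. Pads are 19 mm wide; open, the fingers measure 117 mm over their backs; the gripper's body (75 mm by 190 mm) begins 51 mm behind the grasp point.
Start: joints at [-79.441, 30.224, 82.088, -0, 67.689, -10.227], TCP at [0.222, -0.584, 0.248] pointing down, gripper open.
Joint ranges: [-176.69, 176.69], [-43.24, 126.21], [12.49, 139.97], [-82, 262], [0, 151.66], [-163.58, 163.58]. Speed limits (degrees/s): [159.86, 159.86, 180, 180, 180, 180].

INTERFACE

Orientations are given as a 3x3 rotation matrix whose columns are the frame's x, y, z axes.
In Python, from rig import * gives the robot as it stands.
- The arm moves only by the tool play_rows, never from a script. Its argument "commands" is a list of rows, each a list of 2 entries, a list of its own where there are three numbers: the shift along the world's x, y, z in m, then the turn, a rotation vector about the world's x, y, z in rad. A call has 1 to 10 rows; each row is the pose to reach, as a shift and turn from the pose commanded when the call began; what a row does not reach only later rows make up. A row lasts 1/8 s, in which the tool goes at most 62.5 mm and 10.7 degrees, less where a joint would pass 70% of its speed; a pose out of reach is approached as far as the arm can. A call with a gripper value outside its range is refused whole. "gripper" is the finger opening in m, from 0 to 0.087, set as the call begins (left out, the last holds). The fingers move at their own pace and stop on an object; the grip force is fixed at half the most. Time passes only in rows, so rows that repeat a pose let the fingers close. It gives the time, the measured TCP pose, the force and the opening at its end, in the units of the state.
- read_state(): the state, without advancing time (a new reading comes with each control period).
- capture(name): name is "scene" or "top" or "wrist"; returns a dict with "frame" (420x560x3 uint8, red, green, blue), "depth" (420x560 float32, m along the optical axis (not along the pixel's ray), 0 where there is no reading), "mtx" (3x3 intrinsics, pixels), "dist_coeffs" ([k1, k2, p1, p2, k3] as OpenCV has them; the pictures are not rectified), "cam_to_world" (4x4, takes a point from camera to world coordinates); the wrist camera has in their place "hand_eye" (4x4, takes a point from camera to tool coordinates, whose origin is the TCP and whose axes are the tool frame's). Camera axes: x right, y down, z forward; pixel columns grow to the right and rows downward; lengths in m; the calibration is good to about 2 mm. A picture is of the moment at which its call begins: read the wrist's pose just before it.
- hand_in(): hands the job in, once; it reports no verdict.
The state is a dict: "time_s": time; "joint_positions": joint angles; "qvel": joint speeds; "tau": joint torques, N m; "position": TCP position; "tcp_rot": TCP orientation; "force": force on the tool from outside, world axes, zero at the start; "moment": the same for the moment, N m; "opening": opening from 0.0 (shut) to 1.0 (fully open).
Only numpy, scipy, OpenCV 4.12 (cv2) and the standard library are available. Lean on these libraries where they do the work, as an engineer would, in place of code of your own. Each camera call takes 0.05 s, during which the arm holds its last target. There are 200 camera calls.

TASK

One of the two tall loudspeakers has been pulled out from its place at the end of the laptop riser. Push it back, low on its cabinet so that it slides upright without tipping and never lifting it, until it stands square and snug against that end of the riser with its front flush with the riser's front edge, as its twin does at the other end. Do not shove the riser, and leave the twin and the other things on the bench where they are.

Things in the scene. Friction and masses are not known exactly. Their poses are not given: they have to be found in the camera images.
- speaker: the loudspeaker out of place, beyond the riser's +y end, nearer the robot: loose black box 88 deep (x) x 76 wide (y) x 215 mm tall, about 0.7 kg, flat sheer sides (lean fingers 25+ deg towards it or the gripper's body hits it first). Slides if pushed below 45 mm, tips if pushed high. Origin: centre of underside. -x: front with drivers. In place: x -56, y +188 mm in the riser's frame, same yaw
- riser: plywood laptop riser, 200 deep (x) x 300 wide (y) x 115 mm high, closed laptop on it (top at 133). Solid full-depth end panels stand on the bench, outer faces at y = +150 and -150 mm. Loose, 3 kg: hard pushing slides it. Origin: centre of its footprint on the bench. Front edge at x = -100 mm faces the robot; x away from the robot, y left, z up; yaw -6 to -22 deg
- twin: the other loudspeaker, alike in every way, already in place at the -y end of the riser, front flush with the riser's front edge, 2 mm clear of the end panel. Origin: centre of its underside. Leave it there.
- alcohol: white round bottle of cleaning alcohol, 62 diameter, 185 mm tall, standing on the bench near the twin. Origin: centre of its underside. Leave it there.
- gluestick: white glue stick with grey cap and base, 30 diameter, 100 mm tall, standing on the bench in front of the riser. Origin: centre of its underside. Leave it there.
- screwdriver: screwdriver with a black handle lying on the bench left of the work, about 200 mm long along its x axis. Leave it there.

How it is judged:
By the outcome, as a careful person would: the job done as asked, in the order asked, and still so for the second after the job is handed in, with the robot touching nothing.
It also fails if it takes over 48 s, if anything falls off the work surface, if the arm or the gripper's body presses on something with over 40 N, if the wrist force passes 120 N, or if a joint passes its speed limit or range.

## Working session

There is one attempt and no reset: what is moved stays moved. The work goes in short steps, Python scripts to look and compute and a tool call to move; the robot and the scene stay as the last step left them, time stands still between calls to the robot, and variables do not carry over. Pictures are saved under pics/ and viewed, about 8 in all and at most 12, crops included, and the job is handed in when it is done.

Besides the shell and the picture viewer there is one more tool, called after "Call:" as name(argument=value, ...) on one line, values as JSON. play_rows: Moves the arm, as the interface text tells. Its arguments: {"type":"object","properties":{"commands":{"type":"array"},"gripper":{"type":"number"}},"required":["commands"]}

```bash
mkdir -p pics
cat > h.py <<'E'
from rig import *
import numpy as np, cv2
def cap(n,f=None):
    s=read_state(); c=capture(n)
    if f: cv2.imwrite('pics/'+f,c['frame'][:,:,::-1])
    if n=='wrist':
        T=np.eye(4);T[:3,:3]=s['tcp_rot'];T[:3,3]=s['position'];c['cam_to_world']=T@c['hand_eye']
    c['cam_to_world']=np.array(c['cam_to_world'])
    return c
def cloud(c):
    h,w=c['depth'].shape
    u,v=np.meshgrid(np.arange(w),np.arange(h))
    p=cv2.undistortPoints(np.stack([u,v],-1).reshape(-1,1,2).astype(np.float64),np.array(c['mtx']),np.array(c['dist_coeffs'])).reshape(h,w,2)
    P=np.concatenate([p,np.ones((h,w,1))],-1)*c['depth'][...,None]
    T=c['cam_to_world'];W=P@T[:3,:3].T+T[:3,3]
    W[c['depth']<=0]=np.nan
    return W
E
python3 - <<'E'
from h import *
a=cap('scene','s1.png');b=cap('top','t1.png')
cv2.imwrite('pics/b.png',cv2.resize(np.vstack([a['frame'],b['frame']])[:,:,::-1],(400,600)))
for c in (a,b): print(c['cam_to_world'].round(3), np.isfinite(cloud(c)[...,0]).mean())
print(read_state())
E
```

```text
[[ 0.991 -0.085  0.106  0.482]
 [-0.136 -0.655  0.743 -0.725]
 [ 0.006 -0.751 -0.661  0.675]
 [ 0.     0.     0.     1.   ]] 0.9958673469387755
[[-0.    -0.995  0.101  0.502]
 [-1.     0.001  0.003 -0.005]
 [-0.003 -0.101 -0.995  0.959]
 [ 0.     0.     0.     1.   ]] 0.9960119047619047
{'time_s': 0.1, 'joint_positions': array([-7.94413817e+01,  3.02725478e+01,  8.21494228e+01, -8.40802874e-05,
        6.76896114e+01, -1.02286829e+01]), 'qvel': array([-0.02971633, -0.09721849, -0.17722344, -0.01712939, -0.04615352,
        0.02384583]), 'tau': array([-6.19551811e-04, -4.40985632e+01, -1.77151304e+01,  6.33576256e-02,
        5.34293067e-02, -4.21816480e-05]), 'position': array([ 0.22171093, -0.58369617,  0.24667905]), 'tcp_rot': array([[ 3.54899942e-01, -3.58192048e-04,  9.34904221e-01],
       [-9.34902325e-01,  1.91424828e-03,  3.54899955e-01],
       [-1.91676114e-03, -9.99998104e-01,  3.44492023e-04]]), 'force': array([0.48351   , 0.14132339, 0.08639486]), 'moment': array([-0.02919776, -0.00451265,  0.00316703]), 'opening': 0.9995458379790004}
```

View pics/t1.png

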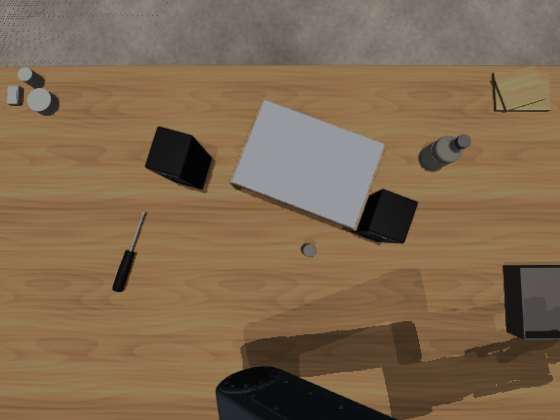

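View pics/s1.png

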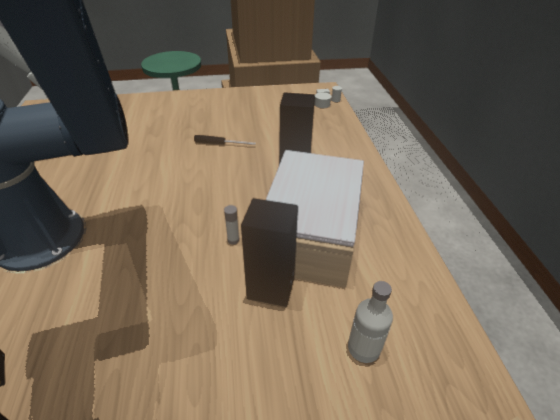

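The top view shows the loose speaker at about (180,157), the riser with laptop at (308,165), the twin at (390,215), the glue stick at (309,250), the bottle at (445,150) and the screwdriver at (130,250). Next I measure the tops from depth.

```bash
cat >> h.py <<'E'
def measure(show=True, cams=('top',)):
    W=np.concatenate([cloud(cap(n)).reshape(-1,3) for n in cams]); W=W[np.isfinite(W[:,0])]
    z=W[:,2]; out={}
    def rect(m):
        (c,s,a)=cv2.minAreaRect((W[m][:,:2]*1000).astype(np.float32)); return np.round(c,1),np.round(s,1),round(a,2),int(m.sum()),round(float(np.median(z[m])),4)
    tall=(z>.205)&(z<.222)&(W[:,0]>.4)
    out['spk']=rect(tall&(W[:,1]>.1)); out['twin']=rect(tall&(W[:,1]<0)&(W[:,1]>-.3))
    out['lap']=rect((z>.125)&(z<.14)&(W[:,0]>.35)&(abs(W[:,1]-.03)<.22)&(W[:,0]<.85))
    return out
E
python3 - <<'E'
from h import *
for n in (('top',),('scene',)):
  for k,v in measure(cams=n).items(): print(n,k,v)
c=cap('top');W=cloud(c);z=W[...,2]
for nm,(u,v) in dict(glue=(309,250),bottle=(463,141),sd=(124,270),sdt=(143,214)).items(): print(nm,np.nanmedian(W[v-2:v+3,u-2:u+3].reshape(-1,3),0).round(3))
# riser front/end low faces
E
```

```text
('top',) spk (array([669.5, 216.9]), array([77.3, 88.8]), 74.78, 1695, 0.2142)
('top',) twin (array([ 541.6, -219.6]), array([77.2, 89.1]), 68.96, 1812, 0.2141)
('top',) lap (array([676.4,  -3.1]), array([452.1, 224.3]), 73.9, 11263, 0.1325)
('scene',) spk (array([1232.2,  767.2]), array([1279.2, 1150.7]), 2.6, 907, 0.2149)
('scene',) twin (array([ 541.2, -222.8]), array([77.9, 88.4]), 68.57, 1658, 0.2163)
('scene',) lap (array([684. ,  11.2]), array([428.9, 213.6]), 76.03, 5741, 0.1339)
glue [ 0.471 -0.066  0.099]
bottle [ 0.695 -0.378  0.184]
sd [0.42  0.373 0.023]
sdt [0.556 0.336 0.012]
```

```bash
cat >> h.py <<'E'
def riser(n='top',Wp=None):
    W=(cloud(cap(n)) if Wp is None else Wp).reshape(-1,3); W=W[np.isfinite(W[:,0])]*1000
    a=np.radians(-21); R=np.array([[np.cos(a),-np.sin(a)],[np.sin(a),np.cos(a)]])
    q=(W[:,:2]-[661.3,-64.1])@R
    return W,q
E
python3 - <<'E'
from h import *
W,q=riser()
z=W[:,2]
m=(z>105)&(z<140)&(abs(q[:,1])<149+6)&(abs(q[:,0])<115)
c,s,a=cv2.minAreaRect(q[m].astype(np.float32));print('top rect',c,s,a)
for lo,hi in ((100,122),(128,138)):
  mm=m&(z>lo)&(z<hi);print(lo,mm.sum(),np.percentile(q[mm],[.5,2,98,99.5],axis=0).round(1))
# front face line
m=(z>25)&(z<100)&(abs(q[:,0]+100)<25)&(abs(q[:,1])<140)
print(m.sum()); 
p=np.polyfit(q[m][:,1],q[m][:,0],1);print('front x=',p[1],'slope deg',np.degrees(np.arctan(p[0])),np.std(q[m][:,0]-np.polyval(p,q[m][:,1])))
# laptop/riser edge lines by bins
top=(z>105)&(z<140)
for nm,ax,sg,rng in (('front',1,-1,(-130,130)),('left',0,1,(-85,85)),('back',1,1,(-120,120)),):
  xs=[];ys=[]
  for b in np.arange(rng[0],rng[1],10):
    k=top&(q[:,ax]>b)&(q[:,ax]<b+10)&(abs(q[:,1])<170)&(abs(q[:,0])<125)
    if k.sum()>5: xs.append(b+5);ys.append(sg*np.max(sg*q[k][:,1-ax]))
  p=np.polyfit(xs,ys,1);print(nm,p[1].round(2),np.degrees(np.arctan(p[0])).round(2),np.std(ys-np.polyval(p,xs)).round(2))
E
```

```text
top rect (-0.2213592529296875, -1.3583831787109375) (306.830810546875, 199.7008056640625) 89.9645004272461
100 596 [[ -99.9 -151.1]
 [ -99.8 -150.3]
 [  93.1  151.7]
 [  98.5  151.9]]
128 11655 [[ -98.  -139.2]
 [ -95.2 -135. ]
 [  94.6  137.9]
 [  97.8  142.3]]
26
front x= -98.39954109044515 slope deg 0.07807295393366702 1.6366397877459509
front -99.78 -0.03 0.13
left 151.68 0.13 0.27
back 98.79 -0.12 0.48
```

```bash
cat >> h.py <<'E'
from scipy.spatial.transform import Rotation as Ro
C=np.array([661.3,-64.1]); YAW=-21.0
a_=np.radians(YAW); RX=np.array([np.cos(a_),np.sin(a_),0]); RY=np.array([-np.sin(a_),np.cos(a_),0]); Z=np.array([0,0,1.])
def w(x,y,z): return np.append(C/1000,0)+(x*RX+y*RY+z*Z)/1000
def rot(d,xt,t):
    t=np.radians(t); y=np.sin(t)*d-np.cos(t)*Z
    return np.stack([xt,y,np.cross(xt,y)],1)
def go(p,R=None):
    s=read_state(); R0=np.array(s['tcp_rot'])
    print('shift',(p-s['position']).round(4),'turn',(np.round(Ro.from_matrix(R@R0.T).as_rotvec(),4) if R is not None else 0),'to',p.round(4),'t',s['time_s'])
def qpos():
    s=read_state(); v=np.array(s['position'])*1000-np.append(C,0); return np.array([v@RX,v@RY,v[2]]).round(1),np.array(s['force']).round(1),s['time_s']
E
python3 - <<'E'
from h import *
go(w(-190,265,300),rot(RX,RY,35))
go(w(-190,265,40))
E
```

```text
shift [0.3571 0.8355 0.0528] turn [-7.8280e-01  5.0000e-04  2.3192e+00] to [0.5789 0.2514 0.3   ] t 0.3
shift [ 0.3571  0.8355 -0.2072] turn 0 to [0.5789 0.2514 0.04  ] t 0.3
```

Call:
play_rows(commands=[[[0.03,0.05,0.08],[0,0,0]],[[0.357,0.8355,0.1],[-0.7828,0.0005,2.3192]],[[0.357,0.8355,0.1],[-0.7828,0.0005,2.3192]],[[0.357,0.8355,0.1],[-0.7828,0.0005,2.3192]],[[0.357,0.8355,0.1],[-0.7828,0.0005,2.3192]],[[0.357,0.8355,0.1],[-0.7828,0.0005,2.3192]],[[0.357,0.8355,0.1],[-0.7828,0.0005,2.3192]],[[0.357,0.8355,0.1],[-0.7828,0.0005,2.3192]],[[0.357,0.8355,0.1],[-0.7828,0.0005,2.3192]],[[0.357,0.8355,0.1],[-0.7828,0.0005,2.3192]]], gripper=0.045)

```text
time_s: 1.55
position: [0.459, -0.0329, 0.3306]
tcp_rot: [[0.876, 0.341, -0.341], [0.448, -0.318, 0.835], [0.177, -0.885, -0.431]]
force: [1.1, -0.6, 0.6]
opening: 0.516
```

Run:
```python
from h import *
print(read_state()['joint_positions'].round(1))
go(w(-190,265,300),rot(RX,RY,35))
```

```text
[ -8.8   5.3 112.  -23.3  41.5 -18.9]
shift [ 0.1199  0.2843 -0.0306] turn [-0.242   0.0022  0.7137] to [0.5789 0.2514 0.3   ] t 1.55
```

Call:
play_rows(commands=[[[0.12,0.2845,-0.03],[-0.242,0.0022,0.7137]],[[0.12,0.2845,-0.03],[-0.242,0.0022,0.7137]],[[0.12,0.2845,-0.03],[-0.242,0.0022,0.7137]],[[0.12,0.2845,-0.03],[-0.242,0.0022,0.7137]],[[0.12,0.2845,-0.03],[-0.242,0.0022,0.7137]],[[0.12,0.2845,-0.03],[-0.242,0.0022,0.7137]],[[0.12,0.2845,-0.03],[-0.242,0.0022,0.7137]],[[0.12,0.2845,-0.03],[-0.242,0.0022,0.7137]]])

```text
time_s: 2.55
position: [0.5778, 0.2481, 0.3]
tcp_rot: [[0.366, 0.532, -0.763], [0.931, -0.209, 0.3], [-0.0, -0.82, -0.572]]
force: [-0.6, -0.1, -0.4]
opening: 0.516
```

Run:
```python
from h import *
print(read_state()['joint_positions'].round(1))
go(w(-190,265,40),rot(RX,RY,35)); print(qpos())
cap('wrist','w1.png')
```

```text
[ 23.4  22.5  96.  -37.4  41.6 -21. ]
shift [ 0.0011  0.0033 -0.26  ] turn [-0.0006 -0.0019  0.0079] to [0.5789 0.2514 0.04  ] t 2.55
(array([-189.8,  261.5,  300. ]), array([-0.6, -0.1, -0.4]), 2.55)
```

View pics/w1.png

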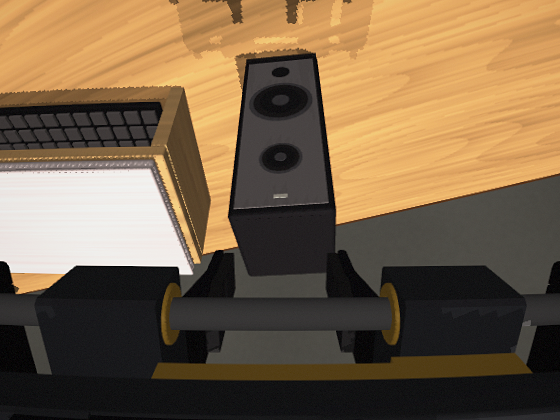

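The wrist view shows the speaker front (drivers at 280,100 and 280,157), the riser's +y end panel at (185,170), and the fingertips at (215,300) and (345,300), in line with the speaker. I'll check where the camera sits before lowering.

Run:
```python
from h import *
c=cap('wrist');print(np.array(c['hand_eye']).round(3),c['cam_to_world'].round(3))
W,q=riser(Wp=cloud(c))
z=W[:,2]
def line(m,ax):
    if m.sum()<20: return m.sum()
    p=np.polyfit(q[m][:,1-ax],q[m][:,ax],1);r=q[m][:,ax]-np.polyval(p,q[m][:,1-ax]);k=abs(r)<2
    p=np.polyfit(q[m][k][:,1-ax],q[m][k][:,ax],1)
    return k.sum(),p[1].round(2),np.degrees(np.arctan(p[0])).round(2),r[k].std().round(2)
print('panel y',line((z>20)&(z<105)&(abs(q[:,1]-150)<15)&(abs(q[:,0])<95),1))
print('riser front',line((z>10)&(z<112)&(abs(q[:,0]+100)<6)&(abs(q[:,1])<149),0))
m=(z>20)&(z<190)&(abs(q[:,0]+137)<15)&(abs(q[:,1]-265)<34)
print('spk front',line(m,0))
```

```text
[[ 1.    -0.001  0.    -0.001]
 [-0.001 -0.286  0.958 -0.138]
 [-0.001 -0.958 -0.286  0.078]
 [ 0.     0.     0.     1.   ]] [[ 0.367  0.578  0.729  0.444]
 [ 0.93  -0.229 -0.286  0.3  ]
 [ 0.001  0.783 -0.622  0.368]
 [ 0.     0.     0.     1.   ]]
panel y (np.int64(2721), np.float64(149.43), np.float64(0.11), np.float64(0.37))
riser front (np.int64(1905), np.float64(-100.93), np.float64(-0.09), np.float64(0.52))
spk front (np.int64(9428), np.float64(-116.54), np.float64(-4.99), np.float64(0.71))
```

Call:
play_rows(commands=[[[0.001,0.003,-0.06],[0,-0.002,0.008]],[[0.001,0.003,-0.12],[0,-0.002,0.008]],[[0.001,0.003,-0.18],[0,-0.002,0.008]],[[0.001,0.003,-0.22],[0,-0.002,0.008]],[[0.001,0.003,-0.26],[0,-0.002,0.008]],[[0.001,0.003,-0.26],[0,-0.002,0.008]]])

```text
time_s: 3.4
position: [0.5819, 0.2551, 0.0418]
tcp_rot: [[0.361, 0.524, -0.771], [0.933, -0.21, 0.294], [-0.008, -0.825, -0.564]]
force: [0.4, -0.3, 0.0]
opening: 0.517
```

Run:
```python
from h import *
print(qpos())
go(w(-145,266,40),rot(RX,RY,35));go(w(-124,266,40),rot(RX,RY,35))
```

```text
(array([-188.5,  269.6,   41.8]), array([ 0.4, -0.3,  0. ]), 3.4)
shift [ 0.0394 -0.0189 -0.0018] turn [ 0.0035 -0.0133  0.0028] to [0.6213 0.2362 0.04  ] t 3.4
shift [ 0.059  -0.0265 -0.0018] turn [ 0.0035 -0.0133  0.0028] to [0.6409 0.2287 0.04  ] t 3.4
```

Call:
play_rows(commands=[[[0.012,-0.007,-0.002],[0.003,-0.013,0.003]],[[0.022,-0.012,-0.002],[0.003,-0.013,0.003]],[[0.026,-0.014,-0.002],[0.003,-0.013,0.003]],[[0.031,-0.016,-0.002],[0.003,-0.013,0.003]],[[0.036,-0.0175,-0.002],[0.003,-0.013,0.003]],[[0.041,-0.0195,-0.002],[0.003,-0.013,0.003]],[[0.046,-0.0215,-0.002],[0.003,-0.013,0.003]],[[0.05,-0.023,-0.002],[0.003,-0.013,0.003]],[[0.054,-0.0245,-0.002],[0.003,-0.013,0.003]],[[0.054,-0.0245,-0.002],[0.003,-0.013,0.003]]])

```text
time_s: 4.65
position: [0.6368, 0.2328, 0.0452]
tcp_rot: [[0.356, 0.542, -0.761], [0.934, -0.201, 0.294], [0.006, -0.816, -0.578]]
force: [-7.8, 4.3, 9.2]
opening: 0.518
```

```bash
cat >> h.py <<'E'
def status(cams=('top',)):
    print(qpos())
    for k,v in measure(cams=cams).items():
        if k=='lap': continue
        v0=v[0]-C; ang=v[2]-90 if v[1][0]<v[1][1] else v[2]
        print(k,(v0@RX[:2]).round(1),(v0@RY[:2]).round(1),'dyaw',round(ang-YAW,2),'size',v[1],v[3])
E
python3 - <<'E'
from h import *
status()
E
```

```text
(array([-129.3,  268.4,   45.2]), array([-7.8,  4.3,  9.2]), 4.65)
spk -139.8 259.5 dyaw -1.19 size [ 77.4 245.4] 1959
twin -56.2 -187.9 dyaw 0.34 size [76.7 88.8] 1806
```

```bash
cat >> h.py <<'E'
def line(q,m,ax,at):
    if m.sum()<30: return ('few',int(m.sum()))
    x,y=q[m][:,1-ax],q[m][:,ax]; k=np.ones(len(x),bool)
    for _ in range(4):
        p=np.polyfit(x[k],y[k],1); r=y-np.polyval(p,x); k=abs(r)<max(1.5,2*r[k].std())
    return int(k.sum()),np.polyval(p,at).round(1),'deg',np.degrees(np.arctan(p[0])).round(2),'sd',r[k].std().round(2)
def wst(sx=-100,sy=265):
    c=cap('wrist','wl.png');W,q=riser(Wp=cloud(c));z=W[:,2]
    print('panel y',line(q,(z>15)&(z<105)&(abs(q[:,1]-150)<10)&(abs(q[:,0])<95),1,-56))
    print('riser front',line(q,(z>10)&(z<112)&(abs(q[:,0]+100)<6)&(abs(q[:,1])<149),0,100))
    print('spk front',line(q,(z>60)&(z<205)&(abs(q[:,0]-sx)<15)&(abs(q[:,1]-sy)<33),0,sy))
    print('spk outer',line(q,(z>60)&(z<205)&(abs(q[:,0]-sx-44)<38)&(abs(q[:,1]-sy-38)<15),1,sx+44))
    print('spk inner',line(q,(z>60)&(z<205)&(abs(q[:,0]-sx-44)<38)&(abs(q[:,1]-sy+38)<15),1,sx+44))
    m=(z>205)&(z<225)&(abs(q[:,0]-sx-44)<80)&(abs(q[:,1]-sy)<80)
    if m.sum()>50: print('spk top',cv2.minAreaRect(q[m].astype(np.float32)),m.sum())
    # strips: edges
E
python3 - <<'E'
from h import *
wst(-107)
m=measure
W,q=riser();z=W[:,2]
k=(z>205)&(z<222)&(abs(q[:,1]-263)<60)&(q[:,0]>-112)&(q[:,0]<40);print('top cam',cv2.minAreaRect(q[k].astype(np.float32)),k.sum())
E
```

```text
panel y (248, np.float64(148.5), 'deg', np.float64(-1.02), 'sd', np.float64(0.47))
riser front (1064, np.float64(-100.9), 'deg', np.float64(-0.08), 'sd', np.float64(0.59))
spk front (2192, np.float64(-108.6), 'deg', np.float64(0.15), 'sd', np.float64(0.66))
spk outer ('few', 0)
spk inner ('few', 0)
top cam ((-62.34876251220703, 258.590087890625), (88.42648315429688, 76.20921325683594), 1.2933889627456665) 1666
```

Call:
play_rows(commands=[[[0.003,-0.001,-0.002],[0,0,0]],[[0.006,-0.0022,-0.004],[0,0,0]],[[0.006,-0.0022,-0.004],[0,0,0]],[[0.006,-0.0022,-0.004],[0,0,0]]])

```text
time_s: 5.3
position: [0.6424, 0.2306, 0.0407]
tcp_rot: [[0.356, 0.541, -0.762], [0.934, -0.201, 0.294], [0.006, -0.817, -0.577]]
force: [-9.1, 3.6, 7.0]
opening: 0.517
```

Run:
```python
from h import *
print(qpos());wst(-102)
go(w(-190,268,40),rot(RX,RY,35)); 
R2=rot(-RY,RX,35); 
go(w(-190,268,330),rot(RX,RY,35))
print(read_state()['joint_positions'].round(1))
```

```text
(array([-123.2,  268.4,   40.7]), array([-9.1,  3.6,  7. ]), 5.3)
panel y (434, np.float64(149.0), 'deg', np.float64(-0.15), 'sd', np.float64(0.45))
riser front (973, np.float64(-100.8), 'deg', np.float64(-0.3), 'sd', np.float64(0.56))
spk front (983, np.float64(-102.4), 'deg', np.float64(0.02), 'sd', np.float64(0.68))
spk outer ('few', 0)
spk inner ('few', 0)
shift [-0.0625  0.0236 -0.0007] turn [-0.0038  0.006  -0.0024] to [0.58   0.2542 0.04  ] t 5.35
shift [-0.0625  0.0236  0.2893] turn [-0.0038  0.006  -0.0024] to [0.58   0.2542 0.33  ] t 5.35
[ 19.1  48.8  98.6 -80.   21.9  23.7]
```

Call:
play_rows(commands=[[[-0.03,0.0115,0],[0,0,0]],[[-0.0625,0.0235,0.01],[0,0,0]],[[-0.0625,0.0235,0.07],[0,0,0]],[[-0.0625,0.0235,0.13],[0,0,0]],[[-0.0625,0.0235,0.19],[0,0,0]],[[-0.0625,0.0235,0.25],[0,0,0]],[[-0.0625,0.0235,0.29],[0,0,0]]])

```text
time_s: 6.22
position: [0.5811, 0.2526, 0.3342]
tcp_rot: [[0.358, 0.544, -0.759], [0.934, -0.202, 0.296], [0.008, -0.814, -0.581]]
force: [1.2, -0.2, -0.4]
opening: 0.517
```

Run:
```python
from h import *
print(qpos())
go(w(-58,350,310),rot(-RY,RX,35)); 
print(read_state()['joint_positions'].round(1))
wst(-102)
```

```text
(array([-188.4,  267. ,  334.2]), array([ 1.2, -0.2, -0.4]), 6.225)
shift [ 0.1515  0.0308 -0.0242] turn [ 0.0052  0.0119 -1.5711] to [0.7326 0.2834 0.31  ] t 6.225
[ 23.7  20.4  93.5 -35.   44.7 -24.5]
panel y (2594, np.float64(149.4), 'deg', np.float64(0.04), 'sd', np.float64(0.37))
riser front (1627, np.float64(-101.1), 'deg', np.float64(-0.08), 'sd', np.float64(0.52))
spk front (6357, np.float64(-102.4), 'deg', np.float64(-0.38), 'sd', np.float64(0.67))
spk outer ('few', 0)
spk inner ('few', 0)
spk top ((-58.70850372314453, 258.3542175292969), (89.06627655029297, 76.24693298339844), 1.0915414094924927) 5337
```

Call:
play_rows(commands=[[[0.1515,0.031,0.01],[0.0052,0.0119,-1.5711]],[[0.1515,0.031,0.01],[0.0052,0.0119,-1.5711]],[[0.1515,0.031,0.01],[0.0052,0.0119,-1.5711]],[[0.1515,0.031,0],[0.0052,0.0119,-1.5711]],[[0.1515,0.031,0],[0.0052,0.0119,-1.5711]],[[0.1515,0.031,0],[0.0052,0.0119,-1.5711]],[[0.1515,0.031,-0.02],[0.0052,0.0119,-1.5711]],[[0.1515,0.031,-0.02],[0.0052,0.0119,-1.5711]],[[0.1515,0.031,-0.02],[0.0052,0.0119,-1.5711]],[[0.1515,0.031,-0.02],[0.0052,0.0119,-1.5711]]])

```text
time_s: 7.52
position: [0.7327, 0.2825, 0.3084]
tcp_rot: [[0.933, -0.207, 0.293], [-0.359, -0.529, 0.769], [-0.004, -0.823, -0.568]]
force: [-1.1, 0.5, -0.5]
opening: 0.517
```

Run:
```python
from h import *
print(qpos())
print(read_state()['joint_positions'].round(1))
wst(-102,260)
go(w(-58,350,40),rot(-RY,RX,35));
```

```text
(array([-57.6, 349.1, 308.4]), array([-1.1,  0.5, -0.5]), 7.525)
[ 21.5  56.5  25.7 -28.6 119.7  32.9]
panel y (3107, np.float64(149.5), 'deg', np.float64(0.12), 'sd', np.float64(0.6))
riser front ('few', 0)
spk front (93, np.float64(-114.3), 'deg', np.float64(21.35), 'sd', np.float64(0.19))
spk outer (10266, np.float64(296.3), 'deg', np.float64(0.93), 'sd', np.float64(0.48))
spk inner ('few', 0)
spk top ((-57.621009826660156, 259.28887939453125), (87.50340270996094, 77.4369888305664), 1.1527701616287231) 7382
shift [ 0.0004  0.0004 -0.2687] turn [-0.0075 -0.0018 -0.0003] to [0.7326 0.2834 0.04  ] t 7.575
```

View pics/wl.png

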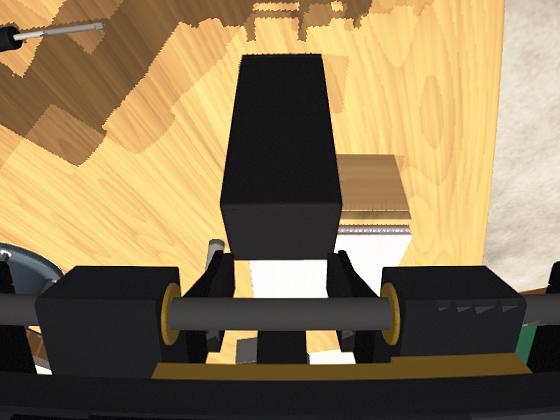

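The wrist view shows the speaker's outer side face at (280,130), the fingers at (215,300) and (345,300), centred on it, and the riser panel at (370,185). The outer face is at y≈296 and needs to reach about 227 in the riser frame. I'll lower now.

Call:
play_rows(commands=[[[0,0,-0.06],[-0.0075,0,0]],[[0,0,-0.12],[-0.0075,0,0]],[[0,0,-0.18],[-0.0075,0,0]],[[0,0,-0.23],[-0.0075,0,0]],[[0,0,-0.265],[-0.0075,0,0]],[[0,0,-0.268],[-0.0075,0,0]],[[0,0,-0.268],[-0.0075,0,0]]])

```text
time_s: 8.45
position: [0.7324, 0.2846, 0.0421]
tcp_rot: [[0.934, -0.205, 0.293], [-0.357, -0.536, 0.765], [-0.0, -0.819, -0.574]]
force: [0.5, -0.6, 0.9]
opening: 0.522
```

Run:
```python
from h import *
print(qpos())
print(read_state()['joint_positions'].round(1))
for y in (325,265,251,249):go(w(-57,y,40),rot(-RY,RX,35));
```

```text
(array([-58.6, 351. ,  42.1]), array([ 0.5, -0.6,  0.9]), 8.45)
[ 21.8  68.8  36.8 -25.3  98.9  44.2]
shift [-0.0078 -0.0248 -0.0021] turn [-0.0001 -0.0002 -0.001 ] to [0.7246 0.2597 0.04  ] t 8.45
shift [-0.0293 -0.0808 -0.0021] turn [-0.0001 -0.0002 -0.001 ] to [0.7031 0.2037 0.04  ] t 8.45
shift [-0.0344 -0.0939 -0.0021] turn [-0.0001 -0.0002 -0.001 ] to [0.698  0.1907 0.04  ] t 8.45
shift [-0.0351 -0.0958 -0.0021] turn [-0.0001 -0.0002 -0.001 ] to [0.6973 0.1888 0.04  ] t 8.45
```

Call:
play_rows(commands=[[[-0.006,-0.018,-0.002],[0,0,0]],[[-0.009,-0.026,-0.002],[0,0,0]],[[-0.011,-0.031,-0.002],[0,0,0]],[[-0.013,-0.037,-0.002],[0,0,0]],[[-0.0153,-0.043,-0.002],[0,0,0]],[[-0.0175,-0.049,-0.002],[0,0,0]],[[-0.0197,-0.055,-0.002],[0,0,0]],[[-0.022,-0.061,-0.002],[0,0,0]],[[-0.0242,-0.067,-0.002],[0,0,0]],[[-0.0242,-0.067,-0.002],[0,0,0]]])

```text
time_s: 9.7
position: [0.7098, 0.2196, 0.0408]
tcp_rot: [[0.934, -0.2, 0.295], [-0.357, -0.533, 0.768], [0.003, -0.822, -0.569]]
force: [1.3, 4.6, 3.3]
opening: 0.518
```

Run:
```python
from h import *
print(qpos());print(read_state()['joint_positions'].round(1))
wst(-102,240)
for y in (265,251,249):go(w(-58,y,40),rot(-RY,RX,35));
```

```text
(array([-56.4, 282.3,  40.8]), array([1.3, 4.6, 3.3]), 9.7)
[ 18.2  64.   49.3 -26.3  90.1  44.7]
panel y ('few', 0)
riser front ('few', 0)
spk front (34, np.float64(-91.1), 'deg', np.float64(8.41), 'sd', np.float64(0.73))
spk outer (573, np.float64(290.2), 'deg', np.float64(0.24), 'sd', np.float64(1.62))
spk inner ('few', 0)
shift [-0.0077 -0.0156 -0.0008] turn [-0.0039  0.0048 -0.0021] to [0.7021 0.2041 0.04  ] t 9.75
shift [-0.0127 -0.0287 -0.0008] turn [-0.0039  0.0048 -0.0021] to [0.6971 0.191  0.04  ] t 9.75
shift [-0.0134 -0.0305 -0.0008] turn [-0.0039  0.0048 -0.0021] to [0.6964 0.1891 0.04  ] t 9.75
```

Call:
play_rows(commands=[[[-0.002,-0.006,-0.001],[0,0,0]],[[-0.0042,-0.012,-0.001],[0,0,0]],[[-0.0065,-0.0165,-0.001],[0,0,0]],[[-0.0087,-0.021,-0.001],[0,0,0]],[[-0.0105,-0.024,-0.001],[0,0,0]],[[-0.0105,-0.024,-0.001],[0,0,0]]])

```text
time_s: 10.5
position: [0.7006, 0.1963, 0.0407]
tcp_rot: [[0.935, -0.197, 0.296], [-0.355, -0.532, 0.768], [0.006, -0.823, -0.567]]
force: [3.3, 7.1, 4.5]
opening: 0.511
```

Run:
```python
from h import *
print(qpos())
wst(-102,195)
W,q=riser();z=W[:,2]
k=(z>205)&(z<222)&(abs(q[:,1]-190)<60)&(q[:,0]>-112)&(q[:,0]<40);print('top cam',cv2.minAreaRect(q[k].astype(np.float32)),k.sum())
```

```text
(array([-56.7, 257.2,  40.7]), array([3.3, 7.1, 4.5]), 10.5)
panel y ('few', 0)
riser front ('few', 0)
spk front ('few', 0)
spk outer (918, np.float64(234.1), 'deg', np.float64(0.21), 'sd', np.float64(0.61))
spk inner ('few', 0)
top cam ((-55.986419677734375, 197.67193603515625), (75.01062774658203, 89.70999908447266), 89.71638488769531) 1672
```

Call:
play_rows(commands=[[[-0.001,-0.003,0],[0,0,0]],[[-0.0023,-0.0061,-0.001],[0,0,0]],[[-0.0023,-0.0061,-0.001],[0,0,0]],[[-0.0023,-0.0061,-0.001],[0,0,0]]])

```text
time_s: 11.1
position: [0.6986, 0.1909, 0.0402]
tcp_rot: [[0.935, -0.196, 0.296], [-0.355, -0.532, 0.769], [0.007, -0.824, -0.567]]
force: [4.5, 7.6, 7.7]
opening: 0.516
```

Run:
```python
from h import *
print(qpos())
wst(-102,190)
W,q=riser();z=W[:,2]
k=(z>205)&(z<222)&(abs(q[:,1]-190)<60)&(q[:,0]>-112)&(q[:,0]<40);print('top cam',cv2.minAreaRect(q[k].astype(np.float32)),k.sum())
```

```text
(array([-56.5, 251.5,  40.2]), array([4.5, 7.6, 7.7]), 11.1)
panel y ('few', 0)
riser front ('few', 0)
spk front ('few', 0)
spk outer (791, np.float64(228.5), 'deg', np.float64(0.13), 'sd', np.float64(0.6))
spk inner ('few', 0)
top cam ((-56.13136291503906, 192.4779052734375), (75.60277557373047, 89.04208374023438), 89.98369598388672) 1662
```

Call:
play_rows(commands=[[[-0.0004,-0.001,0],[0,0,0]],[[-0.0008,-0.0021,0],[0,0,0]],[[-0.0008,-0.0021,0],[0,0,0]],[[-0.0008,-0.0021,0],[0,0,0]]])

```text
time_s: 11.7
position: [0.6979, 0.1892, 0.0402]
tcp_rot: [[0.935, -0.196, 0.296], [-0.355, -0.531, 0.769], [0.007, -0.824, -0.566]]
force: [4.1, 8.4, 6.8]
opening: 0.518
```

Run:
```python
from h import *
print(qpos())
wst(-102,188)
go(w(-57,300,40)); go(w(-57,320,330))
```

```text
(array([-56.6, 249.6,  40.2]), array([4.1, 8.4, 6.8]), 11.7)
panel y ('few', 0)
riser front ('few', 0)
spk front ('few', 0)
spk outer (792, np.float64(226.6), 'deg', np.float64(0.11), 'sd', np.float64(0.59))
spk inner ('few', 0)
shift [ 0.0177  0.0473 -0.0003] turn 0 to [0.7156 0.2364 0.04  ] t 11.75
shift [0.0248 0.0659 0.2897] turn 0 to [0.7228 0.2551 0.33  ] t 11.75
```

Retreat and raise, then look.

Call:
play_rows(commands=[[[0.008,0.022,0],[0,0,0]],[[0.0177,0.0473,0.01],[0,0,0]],[[0.022,0.06,0.06],[0,0,0]],[[0.025,0.066,0.12],[0,0,0]],[[0.025,0.066,0.18],[0,0,0]],[[0.025,0.066,0.24],[0,0,0]],[[0.025,0.066,0.29],[0,0,0]],[[0.025,0.066,0.29],[0,0,0]]])

```text
time_s: 12.75
position: [0.7204, 0.2517, 0.3344]
tcp_rot: [[0.934, -0.196, 0.3], [-0.358, -0.532, 0.767], [0.009, -0.823, -0.567]]
force: [0.4, 0.5, 1.2]
opening: 0.518
```

Run:
```python
from h import *
print(qpos(),read_state()['joint_positions'].round(1))
wst(-102,188)
W,q=riser();z=W[:,2]
k=(z>205)&(z<222)&(abs(q[:,1]-190)<60)&(q[:,0]>-112)&(q[:,0]<40);print('top cam',cv2.minAreaRect(q[k].astype(np.float32)),k.sum())
k=(z>205)&(z<222)&(abs(q[:,1]+190)<60)&(q[:,0]>-112)&(q[:,0]<40);print('twin',cv2.minAreaRect(q[k].astype(np.float32)),k.sum())
go(w(-230,188,330),rot(RX,RY,35))
```

```text
(array([-58. , 316. , 334.4]), array([0.4, 0.5, 1.2]), 12.75) [ 20.   52.1  31.6 -29.1 117.1  32.5]
panel y (3529, np.float64(149.6), 'deg', np.float64(0.1), 'sd', np.float64(0.59))
riser front ('few', 0)
spk front ('few', 5)
spk outer (7983, np.float64(226.8), 'deg', np.float64(0.15), 'sd', np.float64(0.52))
spk inner ('few', 0)
spk top ((-57.01528549194336, 189.95919799804688), (88.86839294433594, 77.4036865234375), 1.1576324701309204) 5549
top cam ((-56.10907745361328, 189.82009887695312), (74.42774200439453, 89.02287292480469), 89.73277282714844) 1665
twin ((-55.893104553222656, -188.01466369628906), (89.06869506835938, 76.45372009277344), 0.18760931491851807) 1811
shift [-0.2049 -0.0574  0.0026] turn [-4.0000e-04 -1.1000e-03  1.5702e+00] to [0.5139 0.1938 0.33  ] t 12.85
```

The gap is about 1.2 mm and the speaker is square. Next I check that it is flush from the front.

Call:
play_rows(commands=[[[-0.205,-0.0575,0.03],[0,0,1.5702]],[[-0.205,-0.0575,0.03],[0,0,1.5702]],[[-0.205,-0.0575,0.03],[0,0,1.5702]],[[-0.205,-0.0575,0.03],[0,0,1.5702]],[[-0.205,-0.0575,0.03],[0,0,1.5702]],[[-0.205,-0.0575,0.03],[0,0,1.5702]],[[-0.205,-0.0575,0.0],[0,0,1.5702]],[[-0.205,-0.0575,0.0],[0,0,1.5702]],[[-0.205,-0.0575,0.0],[0,0,1.5702]],[[-0.205,-0.0575,0.0],[0,0,1.5702]]])

```text
time_s: 14.1
position: [0.5122, 0.1923, 0.3242]
tcp_rot: [[0.361, 0.532, -0.766], [0.933, -0.21, 0.294], [-0.004, -0.82, -0.572]]
force: [0.8, -0.4, 0.0]
opening: 0.523
```

Run:
```python
from h import *
print(qpos(),read_state()['joint_positions'].round(1))
wst(-100,188)
go(w(-200,188,40),rot(RX,RY,35))
```

```text
(array([-231.1,  186. ,  324.2]), array([ 0.8, -0.4,  0. ]), 14.1) [ 20.1  13.9 105.3 -36.8  39.4 -24.3]
panel y (43, np.float64(149.8), 'deg', np.float64(0.19), 'sd', np.float64(0.09))
riser front (2698, np.float64(-101.1), 'deg', np.float64(-0.08), 'sd', np.float64(0.56))
spk front (6369, np.float64(-102.3), 'deg', np.float64(-0.26), 'sd', np.float64(0.67))
spk outer ('few', 0)
spk inner (515, np.float64(140.9), 'deg', np.float64(-4.67), 'sd', np.float64(3.09))
spk top ((-59.54818344116211, 188.50758361816406), (75.53650665283203, 87.9173812866211), 89.977783203125) 4054
shift [ 0.029  -0.0098 -0.2847] turn [ 0.003  -0.0023  0.0029] to [0.542  0.1831 0.04  ] t 14.15
```

View pics/wl.png

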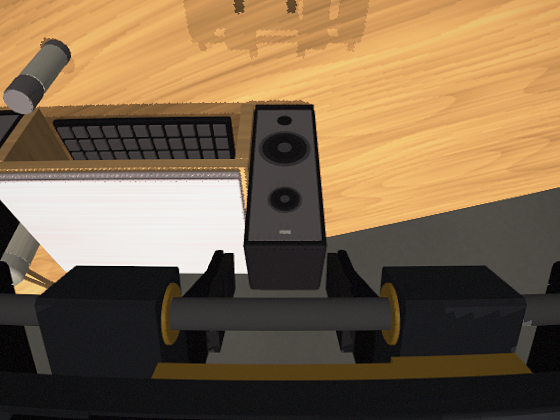

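The wrist view shows the speaker standing upright against the end panel (seam at 250,130), with its front in line with the riser's front edge (row ~103). It's within about 1 mm, so no further push is needed.

```bash
python3 -c "
from h import *
print(hand_in())"
```

```text
the job is handed in; nothing more can be done
None
```

The loudspeaker is back in place at the +y end of the riser, and the job is handed in at about 14 s of the 48 s allowed. I pushed it low with two fingertips leaning 35° towards it. The first push, about 37 mm on the front, also squared it. The second, about 70 mm on the outer side, brought it up to the end panel. I then backed off clear.

Last checks, in the riser's frame:

| Check | Result |
|---|---|
| Gap to the end panel | about 1.2 mm (the twin stands 2 mm clear) |
| Squareness to the riser | within about 0.3° |
| Front flush with the riser's front edge | 1.2 mm proud by the wrist camera, 0.2 mm against the twin by the top camera |
| Riser | not moved, within about 0.4 mm |
| Twin | not moved, within about 0.3 mm |

- **Disagreement:** the two cameras differ by about 1 mm on how flush the front is. That is within their roughly 2 mm calibration, so I did not push again.
- **Forces:** no wrist force reading at the end of a move was above about 13 N.
- **Not re-measured:** I did not check the bottle, glue stick or screwdriver again. The pushes were planned clear of them.

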